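Pre-use check of the bench grinder's controls

ROBOT

A 7-joint arm with a two-finger parallel gripper is mounted at the origin on the work surface. World frame = base frame: x ahead of the robot, y to its left, z up, the work surface at z = 0. Lengths are in m, angles in rad, forces in N, time in s.
With the tool pointing down it reaches from about 0.375 to 0.925 m from the base axis. Payload 3.1 kg.
Tool frame: the origin (TCP) lies between the finger pads; the fingertips stand 19 mm ahead of it and the grasp point (between the pads) is the TCP; z points along the fingers, y is the direction in which the jaws open and shut (so a half turn about z gives the same grasp; the last joint's range is limited). The gripper opens to 85 mm and grips with 20 to 120 N. Pads are 22 mm wide; open, the fingers measure 114 mm over their backs; the gripper's body (76 mm by 85 mm) begins 54 mm behind the grasp point. The pads swing forward as they close: fully open they stand 13 mm farther back than shut.
Start: joints at [-0.098, 0.383, 0.044, 1.598, -0.018, 1.161, -0.05], TCP at [0.65, 0, 0.25] pointing down, gripper open.
Joint ranges: [-2.61, 2.61], [-0.41, 2.15], [-1.48, 1.57], [0, 2.5], [-1.57, 4.71], [0.05, 1.97], [-2.85, 2.85]. Speed limits (rad/s): [2.79, 2.79, 3.14, 3.14, 3.14, 3.14, 3.14].

INTERFACE

Orientations are given as a unit quaternion [x, y, z, w].
In Python, from bench import move_ptp, movel, move_j, move_gripper, pause, inverse_kinematics, read_camera, camera_params, MotionError, sign_off, look_for, tip_of, read_time_s, read_qpos, read_joint_vel, read_effort, read_eef_pos, read_tcp_rot, read_ft_force, read_ft_torque, read_finger_gap gives the robot as it stands. Calls block until the motion is done:
- move_ptp(position, orientation): joint-space move of the TCP to a pose.
- movel(position, orientation=None, speed=0.15): straight line of the TCP; orientation=None keeps the orientation; speed is the mean speed in m/s.
- move_j(angles): joint-space move.
- move_gripper(opening, effort=None): finger opening in m; effort is the grip in N (None keeps the last); returns when the fingers have stopped.
- pause(seconds).
- inverse_kinematics(position, orientation): joint angles nearest the present ones, or None.
- read_camera(name): name is "scene" or "side" or "wrist"; returns the picture (420x560x3 uint8, red, green, blue); there is no depth.
- camera_params(name): a dict with "K" (3x3 intrinsics, pixels), "camera_from_world" (4x4, takes a point from world to camera coordinates). Camera axes: x right, y down, z forward; pixel columns grow to the right and rows downward; lengths in m; the calibration is good to about 2 mm. A picture is of the moment at which its call begins: read the wrist's pose just before it. camera_params takes no time and is no camera call; for the wrist camera it gives the pose at the moment of the call.
A pose or a line that the arm cannot do raises MotionError and nothing moves.
- sign_off(): hands the job in, once; it reports no verdict.
Trained networks look in the newest picture that a camera, given by its name, has taken for a name from the list of things; names that differ only in an ending like _2 or _b are one class to them, and where a whole thing is asked for, a point or a joint stands for the part that bears it (a point fixed in the world has none). Each returns a list of dicts, best first, with "confidence" (0 to 1); they miss things now and then, are a little off and sometimes report something else, mostly with a low value. They report only what shows in the picture. A call takes as long as a camera call. They do not tell look-alikes from the thing itself.
- look_for(camera, name): "at" ([column, row] in pixels, amid what is visible of it).
- tip_of(camera, name): "at" ([column, row] in pixels: a listed point, or the origin of a listed thing).
Readings, each from a call of its own:
- read_time_s(): time.
- read_qpos(): joint angles.
- read_joint_vel(): joint speeds.
- read_effort(): joint torques, N m.
- read_eef_pos(): TCP position.
- read_tcp_rot(): TCP orientation.
- read_ft_force(): force on the tool from outside, world axes, zero at the start.
- read_ft_torque(): the same for the moment, N m.
- read_finger_gap(): finger opening in m.
Only numpy, scipy, OpenCV 4.12 (cv2) and the standard library are available. Lean on these libraries where they do the work, as an engineer would, in place of code of your own. Each camera call takes 0.05 s, during which the arm holds its last target. There are 200 camera calls.

TASK

Do the bench grinder's pre-use control check by pressing with the fingertips: push the raised end of the big rocker on the isolator box fully down, then press the round start button all the way in and let it come back up, and then press the mushroom stop fully down, where it stays. Press nothing else - leave the square key beside the start button alone - and do not lift or shift the button station, the jar, the tin or the screwdriver.

Things in the scene. Friction and masses are not known exactly. Their poses are not given: they have to be found in the camera images.
- isolator: Isolator: grey painted box 110 (x) x 80 (y) x 45 (z) mm screwed to the bench, origin at the centre of its underside, black cable stub on its +x end. On top a dark frame (to 55 mm) holds a white rocker 68 x 36 mm, its top a shallow V of two flat halves, each 34 mm long in x, meeting at the pivot line over the box's middle, 67 mm above the bench.
- rocker_press (a point): Point to press: middle of the top face of the rocker's raised half, on the isolator's +x side, 20 mm from the pivot, 73 mm above the bench when off. Off: -x half level, +x half slopes up 0.3 rad, its end 10 mm above the pivot. On: +x half level at 67 mm (this point sinks 6 mm). Site y runs along the pivot, x along the box (tips with the rocker).
- rocker (a joint): Rocker angle, rad: 0 = off (it may start up to 0.04), 0.30 = fully on. No spring: held by friction of 0.06 N m (about 2 to 3 N at the press point) and stays where it is left.
- start_top (a point): Centre of the top of the round start button, 67 mm above the bench at rest. White button 30 mm in diameter in a round dark collar 46 mm across whose top lies 10 mm below the button's top. It is on the button station, 33 mm to the +y side of the station's middle. x, y, z along the station's axes.
- start (a joint): Press depth of the start button, m: 0 = up, 0.006 = fully in. Spring return, about 1.2 N at the start of travel and 4 N fully in.
- key_top (a point): Centre of the top of the square key that must not be pressed: white, 28 x 28 mm, in a square dark collar 44 x 44 mm, 67 mm above the bench, on the same station, 66 mm from the start button towards -y.
- key (a joint): Press depth of the square key, m: 0 = up, 0.006 = fully in; spring return.
- station: Button station: bare aluminium box 85 (x) x 136 (y) x 45 (z) mm, about 0.95 kg with its buttons, standing loose on the bench. Origin: centre of its underside; z up. Round start button on its +y half, square key on its -y half, black cable stub on the +x side.
- stop_top (a point): Centre of the top of the mushroom stop: white round head 44 mm in diameter on a steel stem, top 78 mm above the bench when up. It stands on the stop box, a grey painted square box 80 x 80 x 45 mm screwed to the bench; the point has its axes along the box, cable stub on +x.
- stop (a joint): Press depth of the mushroom stop, m: 0 = up, 0.008 = fully down. No return: held by friction of 3 N and stays where it is left.
- jar_mid (a point): Bystander: amber glass screw-top jar 64 mm in diameter, 85 mm tall, 0.3 kg, standing loose; point half-way up.
- tin_mid (a point): Bystander: tin can 72 mm in diameter, 90 mm tall, 0.4 kg, standing loose; point half-way up.
- driver: Bystander: screwdriver lying loose on the bench, about 200 mm long; origin under its middle, x along its shaft.
Things that resemble listed ones, but are neither listed nor needed, are in the scene too. Leave any red look-alike of the isolator alone.

How it is judged:
By the outcome, as a careful person would: the job done as asked, in the order asked, and still so for the second after the job is handed in, with the robot touching nothing.
It also fails if it takes over 43 s, if anything falls off the work surface, if the arm or the gripper's body presses on something with over 40 N, if the wrist force passes 120 N, or if a joint passes its speed limit or range.

## Working session

There is one attempt and no reset: what is moved stays moved. The work goes in short steps, each a Python script; the robot and the scene stay as the last script left them, time stands still between calls to the robot, and variables do not carry over. Pictures are saved under pics/ and viewed, about 8 in all and at most 12, crops included, and the job is handed in when it is done.

```bash
ls; mkdir -p pics
cat > h.py <<'E'
import numpy as np, cv2
from bench import *
def ray(cam,px,P=None):
    P=P or camera_params(cam); T=np.array(P["camera_from_world"]); K=np.array(P["K"])
    R,t=T[:3,:3],T[:3,3]; d=R.T@np.linalg.solve(K,[px[0],px[1],1.]); return -R.T@t,d
def at_z(cam,px,z,P=None):
    o,d=ray(cam,px,P); return o+d*(z-o[2])/d[2]
def proj(cam,p,P=None):
    P=P or camera_params(cam); T=np.array(P["camera_from_world"]); c=T[:3,:3]@np.array(p)+T[:3,3]; q=np.array(P["K"])@c; return q[:2]/q[2]
def snap(cam,name):
    P=camera_params(cam); im=read_camera(cam); cv2.imwrite(f"pics/{name}.png",im[:,:,::-1]); return im,P
E
python3 - <<'E'
from h import *
Z={"rocker_press":.073,"start_top":.067,"key_top":.067,"stop_top":.078,"isolator":0,"station":0,"jar_mid":.0425,"tin_mid":.045,"driver":0}
ims=[]
for c in ("scene","side"):
    im,P=snap(c,c+"0"); ims.append(im)
    for n,z in Z.items():
        for d in tip_of(c,n)[:3]:
            print(c,n,np.round(d["at"]),round(d["confidence"],2),np.round(at_z(c,d["at"],z,P),3))
print(read_time_s())
E
```

```text
pics
scene rocker_press [318. 258.] 0.84 [0.636 0.03  0.073]
scene start_top [176. 257.] 0.63 [ 0.462 -0.244  0.067]
scene start_top [313. 263.] 0.57 [0.639 0.015 0.067]
scene key_top [154. 270.] 0.6 [ 0.467 -0.299  0.067]
scene stop_top [350. 160.] 0.47 [0.449 0.256 0.078]
scene isolator [182. 213.] 0.91 [ 0.316 -0.172  0.   ]
scene isolator [179. 256.] 0.22 [ 0.425 -0.232  0.   ]
scene station [172. 276.] 0.78 [ 0.467 -0.27   0.   ]
scene jar_mid [260. 195.] 0.61 [0.399 0.015 0.042]
scene tin_mid [409. 229.] 0.8 [0.676 0.274 0.045]
scene driver [221. 344.] 0.77 [ 0.671 -0.247  0.   ]
side rocker_press [217. 219.] 0.73 [0.635 0.034 0.073]
side rocker_press [359. 158.] 0.63 [ 0.327 -0.171  0.073]
side start_top [306. 140.] 0.39 [ 0.455 -0.241  0.067]
side key_top [303. 124.] 0.56 [ 0.462 -0.309  0.067]
side stop_top [307. 315.] 0.89 [0.446 0.242 0.078]
side isolator [229. 240.] 0.89 [0.62  0.033 0.   ]
side isolator [365. 184.] 0.83 [ 0.304 -0.156  0.   ]
side station [301. 155.] 0.73 [ 0.465 -0.262  0.   ]
side jar_mid [332. 230.] 0.81 [0.395 0.029 0.042]
side tin_mid [172. 332.] 0.92 [0.677 0.27  0.045]
side driver [229. 158.] 0.81 [ 0.659 -0.241  0.   ]
1.0
```

View pics/scene0.png

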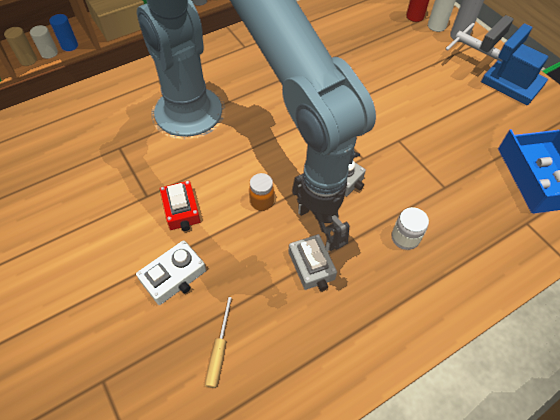

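View pics/side0.png

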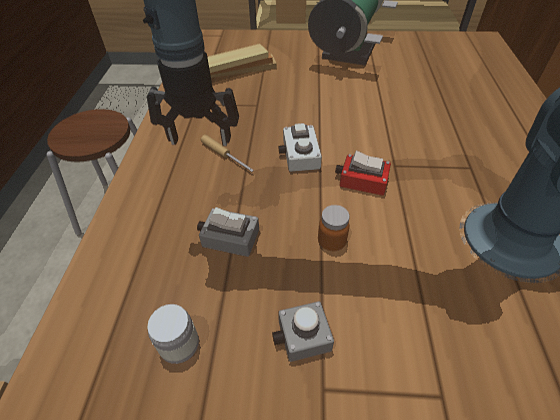

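Two things could pass for the isolator. The grey one is at scene (312,262) and side (229,230). The red look-alike is at scene (180,205) and side (365,172), so I choose the grey one. The start button is round at scene (181,257); the square key is at (157,271). The stop is at side (306,320), hidden by the arm in the scene view. Next I check from close by with the wrist camera.

Run:
```python
from h import *
print(read_tcp_rot(), read_eef_pos())
move_gripper(0.0)
print("gap",read_finger_gap())
p=read_eef_pos(); im,P=snap("wrist","w0")
for n,z in {"rocker_press":.073,"isolator":0}.items():
    for d in tip_of("wrist",n)[:3]: print(n,np.round(d["at"]),round(d["confidence"],2),np.round(at_z("wrist",d["at"],z,P),4))
q=read_tcp_rot()
move_ptp([.45,.20,.25],q)
im2,P=snap("wrist","w1")
for d in tip_of("wrist","stop_top")[:3]: print(np.round(d["at"]),round(d["confidence"],2),np.round(at_z("wrist",d["at"],.078,P),4))
cv2.imwrite("pics/w01.png",cv2.resize(np.vstack([im,im2])[:,:,::-1],None,fx=.7,fy=.7,interpolation=cv2.INTER_AREA))
print(read_time_s(),read_ft_force())
```

```text
[7.07092736e-01 7.07120826e-01 8.79711184e-06 7.55554976e-06] [6.50007426e-01 2.87509431e-06 2.50279167e-01]
gap -0.0005284015900762817
rocker_press [263. 165.] 0.71 [0.637  0.0279 0.073 ]
isolator [250. 154.] 0.8 [0.6182 0.0304 0.    ]
isolator [ 25. 305.] 0.71 [ 0.3102 -0.1712  0.    ]
[271. 145.] 0.92 [0.4464 0.2459 0.078 ]
3.1083 [-0.3335144   0.45232083  0.49837636]
```

View pics/w01.png

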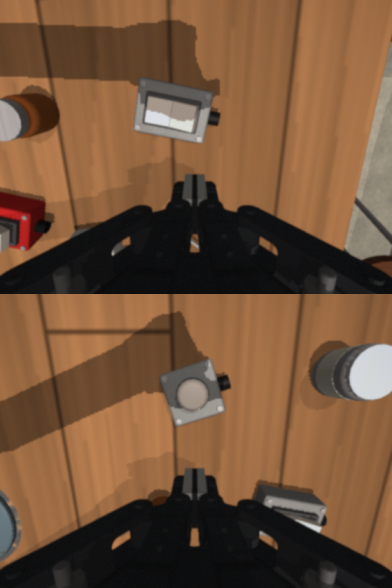

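The wrist view confirms both targets. The grey isolator is at about (250,157), with its cable stub and raised half to the right (+x). The stop is at (272,145). The wrist estimates agree with the fixed cameras to a few mm. Next, press the rocker with force feedback.

```bash
cat >> h.py <<'E'
from scipy.spatial.transform import Rotation as Ro
def quat(yaw): return (Ro.from_euler("z",yaw)*Ro.from_quat([.5**.5,.5**.5,0,0])).as_quat()
def press(xy,top,depth,yaw=0.,fmax=10.,over=.006,step=.001):
    """go over xy, approach, step down until the force says the stop is reached, return to 60 mm above"""
    q=quat(yaw); x,y=xy; tip=.019
    move_ptp([x,y,top+tip+.06],q); movel([x,y,top+tip+.006],speed=.12); pause(.15)
    f0=read_ft_force()[2]; z=top+tip+.003; log=[]
    while z>top+tip-depth-over:
        movel([x,y,z],speed=.05); pause(.05)
        f=read_ft_force()[2]-f0; log.append((round((read_eef_pos()[2]-tip-top)*1e3,1),round(f,1)))
        if f>fmax: break
        z-=step
    print(log); movel([x,y,top+tip+.06],speed=.15); print("t",read_time_s())
E
python3 - <<'E'
from h import *
press((.638,.0285),.073,.006,yaw=-.17,fmax=12)
q=quat(0); p=(.60,0.,.25)
move_ptp([.64,-.03,.25],q); im,P=snap("wrist","w2")
for n,z in {"rocker_press":.067,"isolator":0}.items():
    for d in tip_of("wrist",n)[:2]: print(n,np.round(d["at"]),round(d["confidence"],2),np.round(at_z("wrist",d["at"],z,P),4))
cv2.imwrite("pics/w2c.png",cv2.resize(im[60:230,150:400,::-1],None,fx=2.5,fy=2.5))
print(read_time_s())
E
```

```text
[(np.float64(3.1), np.float64(0.6)), (np.float64(1.9), np.float64(0.1)), (np.float64(1.2), np.float64(1.5)), (np.float64(0.3), np.float64(2.0)), (np.float64(-0.8), np.float64(2.2)), (np.float64(-1.9), np.float64(1.9)), (np.float64(-3.0), np.float64(1.8)), (np.float64(-4.1), np.float64(2.6)), (np.float64(-5.2), np.float64(2.5)), (np.float64(-5.8), np.float64(3.7)), (np.float64(-5.9), np.float64(8.5)), (np.float64(-5.9), np.float64(12.8))]
t 9.1167
rocker_press [278. 133.] 0.71 [0.64   0.0262 0.067 ]
isolator [257. 127.] 0.82 [0.616  0.0306 0.    ]
isolator [ 26. 285.] 0.59 [ 0.3074 -0.1707  0.    ]
9.8
```

View pics/w2c.png

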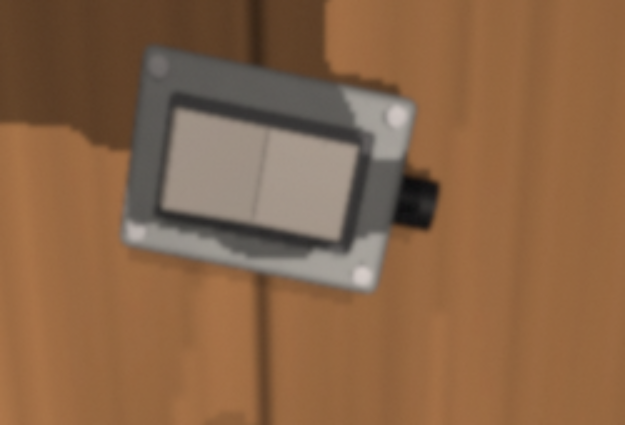

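The force trace shows the hard stop at −5.9 mm, with force rising from 2.5 to 12.8 N. The crop shows the rocker tipped with its pivot line at about (262,175). The rocker is on, so the station is next.

Run:
```python
from h import *
move_ptp([.46,-.32,.25],quat(0)); im,P=snap("wrist","w3")
for n,z in {"start_top":.067,"key_top":.067,"station":0}.items():
    for d in tip_of("wrist",n)[:2]: print(n,np.round(d["at"]),round(d["confidence"],2),np.round(at_z("wrist",d["at"],z,P),4))
for p in [(.46,-.243,.067)]: print(proj("wrist",p,P))
cv2.imwrite("pics/w3c.png",cv2.resize(im[20:250,120:430,::-1],None,fx=2,fy=2))
print(read_time_s())
```

```text
start_top [280. 100.] 0.56 [ 0.4643 -0.2313  0.067 ]
key_top [288. 172.] 0.93 [ 0.4722 -0.298   0.067 ]
station [282. 134.] 0.94 [ 0.4674 -0.2647  0.    ]
station [280. 100.] 0.34 [ 0.465  -0.2276  0.    ]
[275.15877284 113.27550433]
11.2917
```

View pics/w3c.png

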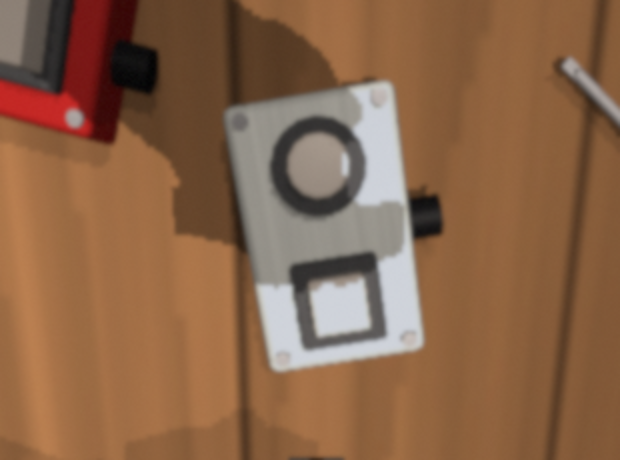

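The round button is at pixel (279,102) and the square key at (290,173). They measure 66 mm apart, as specified, with a station yaw of about +0.14. I press the round one at (0.4635, −0.2335).

Run:
```python
from h import *
press((.4635,-.2335),.067,.006,yaw=.144,fmax=9)
move_ptp([.46,-.32,.25],quat(0)); im,P=snap("wrist","w4")
for n,z in {"start_top":.067,"key_top":.067,"station":0}.items():
    for d in tip_of("wrist",n)[:1]: print(n,np.round(d["at"]),round(d["confidence"],2),np.round(at_z("wrist",d["at"],z,P),4))
print(np.abs(cv2.imread("pics/w3.png")[20:230,150:400].astype(int)-im[20:230,150:400,::-1]).mean())
move_ptp([.45,.17,.25],quat(0)); im,P=snap("wrist","w5")
for d in tip_of("wrist","stop_top")[:2]: print(np.round(d["at"]),round(d["confidence"],2),np.round(at_z("wrist",d["at"],.078,P),4))
print(read_time_s())
```

```text
[(np.float64(3.1), np.float64(-0.7)), (np.float64(1.9), np.float64(-0.8)), (np.float64(0.9), np.float64(-0.2)), (np.float64(0.2), np.float64(0.5)), (np.float64(-0.9), np.float64(1.4)), (np.float64(-1.9), np.float64(1.6)), (np.float64(-2.9), np.float64(2.1)), (np.float64(-3.9), np.float64(2.2)), (np.float64(-4.9), np.float64(3.5)), (np.float64(-5.9), np.float64(3.8)), (np.float64(-6.0), np.float64(9.4))]
t 16.5417
start_top [282. 100.] 0.92 [ 0.4639 -0.2323  0.067 ]
key_top [292. 172.] 0.71 [ 0.4734 -0.2988  0.067 ]
station [284. 134.] 0.8 [ 0.4667 -0.2662  0.    ]
6.347390476190476
[271. 112.] 0.86 [0.4456 0.2441 0.078 ]
19.225
```

The start button bottomed at −6.0 mm, with force rising from 3.8 to 9.4 N, and the station did not shift. Next is the stop.

Run:
```python
from h import *
press((.446,.2445),.078,.008,fmax=12)
move_ptp([.50,.0,.35],quat(0)); im,P=snap("wrist","w6")
s,_=snap("side","side1"); c,_=snap("scene","scene1")
for n,z in {"station":0,"start_top":.067,"jar_mid":.0425,"tin_mid":.045,"driver":0,"stop_top":.070}.items():
    for d in tip_of("side",n)[:1]: print(n,np.round(d["at"]),round(d["confidence"],2),np.round(at_z("side",d["at"],z),3))
cv2.imwrite("pics/fin.png",cv2.resize(s[90:390,130:430,::-1],None,fx=2,fy=2))
print(read_time_s())
```

```text
[(np.float64(3.1), np.float64(-0.6)), (np.float64(1.9), np.float64(0.8)), (np.float64(0.9), np.float64(0.7)), (np.float64(0.1), np.float64(1.1)), (np.float64(-0.8), np.float64(2.7)), (np.float64(-1.9), np.float64(2.8)), (np.float64(-3.0), np.float64(2.6)), (np.float64(-4.0), np.float64(1.8)), (np.float64(-5.0), np.float64(2.3)), (np.float64(-6.0), np.float64(2.2)), (np.float64(-7.0), np.float64(2.4)), (np.float64(-8.0), np.float64(2.8)), (np.float64(-8.3), np.float64(7.8)), (np.float64(-8.4), np.float64(12.8))]
t 25.3417
station [301. 153.] 0.91 [ 0.465 -0.272  0.   ]
start_top [308. 142.] 0.59 [ 0.449 -0.234  0.067]
jar_mid [305. 143.] 0.6 [ 0.456 -0.26   0.042]
tin_mid [171. 334.] 0.66 [0.678 0.274 0.045]
driver [227. 156.] 0.62 [ 0.667 -0.25   0.   ]
stop_top [307. 317.] 0.94 [0.445 0.241 0.07 ]
26.9917
```

View pics/fin.png

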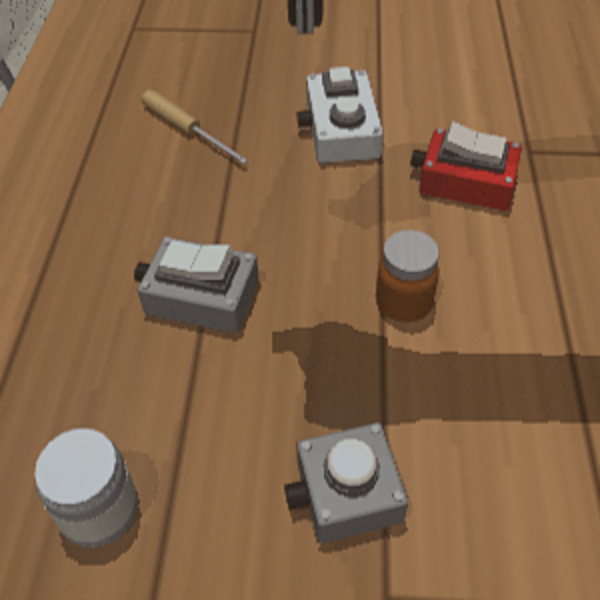

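The final picture shows the rocker tipped on at (200,262), the stop down at (350,465) and the start button up at (347,110). The jar, tin and screwdriver are where they were. The network's jar_mid hit landed on the station and is a false report: the jar is at full-image (334,228), against (332,230) at the start.

```bash
python3 -c "
from bench import *
sign_off(); print(read_time_s())"
```

```text
the job is handed in; nothing more can be done
the job is handed in; nothing more can be done
```

The control check is done and handed in at about 27 s, with no verdict reported. I pressed the three controls in the order asked, with the closed fingertips:

| Control | Hard stop met at | Force at the end | State afterwards |
|---|---|---|---|
| Rocker, grey isolator | 5.9 mm (6 mm expected) | 12.8 N | on |
| Round start button | 6.0 mm (6 mm expected) | 9.4 N | released; looks up again |
| Mushroom stop | 8.3 mm (8 mm expected) | 12.8 N | down |

- **Bystanders:** the last side picture shows the station, jar, tin and screwdriver in their original places, within the measuring noise. I did not touch the square key or the red look-alike.
- **Disagreements:** in the last check the jar detector pointed at the station, with confidence 0.6. The picture shows the jar where it stood, so I treated that as a false report. The start button's return was judged from the pictures only; I did not measure its height.

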